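Close the rivet of a brace side bar in the two-handled setting press

TASK

The strap loop on the aluminium side bar is held by a rivet that is not closed yet. Lay the bar in the rivet press with the rivet's lower head right down in the die and the bar flat on the work rest, let go of it, then close the press's handles slowly until the resistance peaks and gives way, so that the rivet is fully closed; stop there without squeezing on, never lean hard on the handle, and let it rise open again with the bar left lying in the die. Close the rivet with the press, not with the gripper, and leave the other things on the bench where they are.

Things in the scene. Friction and masses are not known exactly. Their poses are not given: they have to be found in the camera images.
- bar: Aluminium brace side bar, 140 x 24 x 5 mm, about 85 g (varies). Origin: on its rivet's axis, at the bar's flat underside; x runs along the bar to the front (wire loop) end, z up. The bar spans x -124 to +16 mm, the loop ends at +34; balance point x = -37. It starts on the rest block, which carries about x = -69 to -19; both ends overhang.
- bar_grip (a point): Where to take the bar: on its centreline 95 mm behind the rivet (bar x = -95), at half its thickness; the fingers close across its 24 mm width (bar y). The air below and beside it is free both on the block and in the press.
- rivet_foot (a point): Middle of the underside of the rivet's brass lower head, 3.5 mm below bar's origin. The head is 14 mm wide with a bevelled edge.
- cap: The rivet's brass upper cap, 14 mm wide, 3 mm thick. Origin: middle of its underside, 11 mm above the bar's underside while open; it slides down 4 mm, to lie on the black tongue, when closed. Its resistance peaks near 40 N after about 1 mm, is nil at 3 mm, and then it draws itself home; let go before that, it springs open again.
- press: Rivet setting press bolted level to the bench: two long grey handles, one above the other, hinged together at one end, black rubber grips at the other. Origin on the bench under the die. Work is fed in along its +x from its -x side; handles run to its -y; hinge pin along x at y = +70 mm, 89 mm up. A work rest, 18 mm wide, level with the die, spans x -63 to -33.
- die (a point): Centre of the lower die's top face, 50 mm above the bench: 30 mm square steel with a round recess 17 mm wide, 4 mm deep, for the rivet's lower head. The seated bar lies along the press's x, its underside at this height (3.5 mm higher if the head is not in). While the handle is open the upper die's face is 29 to 40 mm above this point.
- lever: Upper handle. Origin on the hinge pin; it runs along its own -y, with a rubber grip 26 mm wide, 18 thick, 150 to 255 mm from the pin. A spring (1 to 3 N at the grip) holds it raised by 0.35 rad; pushing turns it about the press's +x, 0.46 rad at most. The upper die under it, 70 mm from the pin, is on a setting screw set anew each time (+-4.5 mm, not measured).
- handle (a point): Where to push with closed fingertips: middle of the grip's top face, 225 mm from the hinge pin and 9 mm above its line; 170 mm above the bench when open. Follow the arc about the pin.
- grip_end (a point): End of the upper handle, 255 mm from the pin. What is felt at handle: the upper die meets the cap 48 to 77 mm down; the force then rises to a peak of some 14 N within 4 to 8 mm, falls to about 3 N over the next 3 to 6 mm as the rivet gives, and 3 to 4 mm farther the dies are hard against the work. Over 25 N on the handle spoils the rivet.
- block: Cork-topped wooden rest block, 50 (its x) x 60 mm, 30 mm high, fixed to the bench; origin under its middle.
- tin: Bystander: open sheet-metal tin of rivets, 85 x 60 x 22 mm, loose.
- marker: Bystander: black marker pen, 130 mm long, 17 mm thick, lying loose on the bench.
- jar: Bystander: white plastic jar with black lid, 58 mm wide, 72 mm high, loose.

How it is judged:
By the outcome, as a careful person would: the job done as asked, in the order asked, and still so for the second after the job is handed in, with the robot touching nothing.
It also fails if it takes over 70 s, if anything falls off the work surface, if the arm or the gripper's body presses on something with over 40 N, if the wrist force passes 120 N, or if a joint passes its speed limit or range.

ROBOT

A 6-joint arm with a two-finger parallel gripper is mounted at the origin on the work surface. World frame = base frame: x ahead of the robot, y to its left, z up, the work surface at z = 0. Lengths are in mm, angles in rad, forces in N, time in s.
With the tool pointing down it reaches from about 275 to 1000 mm from the base axis. Payload 8.4 kg.
Tool frame: the origin (TCP) lies at the very end of the fingers, on their centre line; the grasp point (between the pads) lies 19 mm behind it; z points along the fingers, y is the line along which they close (so a half turn about z gives the same grasp; the last joint's range is limited). The gripper opens to 85 mm and grips with 20 to 120 N. Pads are 22 mm wide; open, the fingers measure 114 mm over their backs; the gripper's body (76 mm by 85 mm) begins 54 mm behind the grasp point. The pads swing forward as they close: fully open they stand 13 mm farther back than shut.
Start: joints at [-1.316, 0.353, 1.633, -0, 1.155, -0.002], TCP at [158.74, -604.508, 231.281] pointing down, gripper open.
Joint ranges: [-2.63, 2.63], [-0.92, 2.1], [0.06, 2.66], [-1.3, 4.44], [0, 2.69], [-3.02, 3.02]. Speed limits (rad/s): [2.22, 2.22, 2.79, 3.14, 3.14, 3.14].

INTERFACE

Orientations are given as [roll, pitch, yaw] about the fixed x, y, z axes, in that order (R = Rz(yaw) Ry(pitch) Rx(roll)).
In Python, from rig import sensors, grab_frame, camera_params, order gives the robot as it stands. The module is installed in compiled form; this text tells all that it offers.
- The arm moves only by the tool move_arm, never from a script. Its argument "motion" is a list of rows, each a list of 7 numbers: the turn, a rotation vector about the tool's x, y, z in rad, then the shift along the tool's x, y, z in m, then the finger opening in m, from 0 to 0.0854. A call has 1 to 8 rows; each row is the pose to reach, as a shift and turn from the pose commanded when the call began, along the tool's axes at that moment; what a row does not reach only later rows make up. A row lasts 1/8 s, in which the tool goes at most 62.5 mm and 10.7 degrees, less where a joint would pass 70% of its speed; a pose out of reach is approached as far as the arm can. A call with a gripper value outside its range is refused whole. The fingers move at their own pace and stop on an object; "grip_force" is the grip in N (left out, the last holds). Time passes only in rows, so rows that repeat a pose let the fingers close. It gives the time, the measured TCP pose, the force, the opening and the grip force at its end, in the units of the state.
- sensors.sense(): the state, without advancing time (a new reading comes with each control period).
- grab_frame(name): name is "scene" or "top"; returns (picture, depth): 480x640x3 uint8, red, green, blue; 480x640 float32, mm along the optical axis (not along the pixel's ray), 0 where there is no reading.
- camera_params(name): a dict with "camera_matrix" (3x3 intrinsics, pixels), "world_from_camera" (4x4, takes a point from camera to world coordinates). Camera axes: x right, y down, z forward; pixel columns grow to the right and rows downward; lengths in mm; the calibration is good to about 2 mm. A picture is of the moment at which its call begins. camera_params takes no time and is no camera call.
- order.sign_off(): hands the job in; it is judged then, once.
The state is a dict: "clock": time; "qpos": joint angles; "qvel": joint speeds; "joint_efforts": joint torques, N m; "eef_pos": TCP position; "tcp_rot": TCP orientation; "contact_force": force on the tool from outside, world axes, zero at the start; "wrist_torque": the same for the moment, N m; "opening": opening from 0.0 (shut) to 1.0 (fully open); "grasp_force": force on a finger pad.
Only numpy, scipy, OpenCV 4.12 (cv2) and the standard library are available. Lean on these libraries where they do the work, as an engineer would, in place of code of your own. Each camera call takes 0.05 s, during which the arm holds its last target. There are 200 camera calls.

## Working session

There is one attempt and no reset: what is moved stays moved. The work goes in short steps, Python scripts to look and compute and a tool call to move; the robot and the scene stay as the last step left them, time stands still between calls to the robot, and variables do not carry over. Pictures are saved under pics/ and viewed, at most 10 in all, crops included, and the job is handed in when it is done.

Besides the shell and the picture viewer there is one more tool, called after "Request:" by a JSON object that holds its "fn" and its "kwargs", one argument or row to a line. move_arm: Moves the arm, as the interface text tells. Its arguments: {"type":"object","properties":{"motion":{"type":"array","items":{"type":"array","items":{"type":"number"}}},"grip_force":{"type":"number"}},"required":["motion"]}

```bash
mkdir -p pics
cat > h.py <<'E'
import numpy as np, cv2
from rig import sensors, grab_frame, camera_params, order
def grab(n):
    im,d=grab_frame(n); np.savez(f'{n}.npz',im=im,d=d); return im,d
def load(n):
    z=np.load(f'{n}.npz'); return z['im'],z['d']
def P(n,u,v,d):
    c=camera_params(n);K=c['camera_matrix'];T=c['world_from_camera']
    u,v,d=map(np.asarray,(u,v,d))
    p=np.stack([(u-K[0,2])/K[0,0]*d,(v-K[1,2])/K[1,1]*d,d],-1)
    return p@np.array(T)[:3,:3].T+np.array(T)[:3,3]
def cloud(n,im,d):
    v,u=np.mgrid[:480,:640]; return P(n,u,v,d)
def ray(n,u,v,z):
    o=P(n,u,v,0.);q=P(n,u,v,1000.);return o+(q-o)*((z-o[...,2])/(q-o)[...,2])[...,None]
E
python3 - <<'E'
from h import *
for n in('scene','top'):
    im,d=grab(n);cv2.imwrite(f'pics/{n}0.png',im[...,::-1])
    c=camera_params(n);print(n,np.round(c['camera_matrix'],1).tolist(),np.round(c['world_from_camera'],3).tolist())
print(sensors.sense())
E
```

```text
scene [[578.0, 0.0, 330.4], [0.0, 578.0, 235.3], [0.0, 0.0, 1.0]] [[0.399, 0.587, -0.704, 1228.337], [0.917, -0.25, 0.311, -286.445], [0.007, -0.77, -0.638, 775.458], [0.0, 0.0, 0.0, 1.0]]
top [[500.1, 0.0, 317.4], [0.0, 500.1, 230.7], [0.0, 0.0, 1.0]] [[-0.029, -0.996, 0.086, 446.161], [-0.999, 0.031, 0.02, -0.123], [-0.023, -0.085, -0.996, 1024.148], [0.0, 0.0, 0.0, 1.0]]
{'clock': 0.1, 'qpos': array([-1.31639091e+00,  3.53574958e-01,  1.63408833e+00,  3.56451497e-05,
        1.15521388e+00, -2.42592673e-03]), 'qvel': array([-0.0005378 , -0.00228254, -0.00222319,  0.00101977, -0.00040008,
        0.00252327]), 'joint_efforts': array([ 7.95432925e-05, -6.06357765e+01, -3.42819142e+01,  6.98968051e-05,
        4.01785699e-03,  1.57861564e-05]), 'eef_pos': array([ 158.64284098, -604.06658933,  230.62699208]), 'tcp_rot': array([-3.14030822e+00, -3.57086246e-05,  2.56816911e-01]), 'contact_force': array([-0.49005399,  0.26531908, -0.00432016]), 'wrist_torque': array([-0.02642447,  0.00558892, -0.01284809]), 'grasp_force': 0.0, 'opening': 0.9972796486292096}
```

View pics/scene0.png

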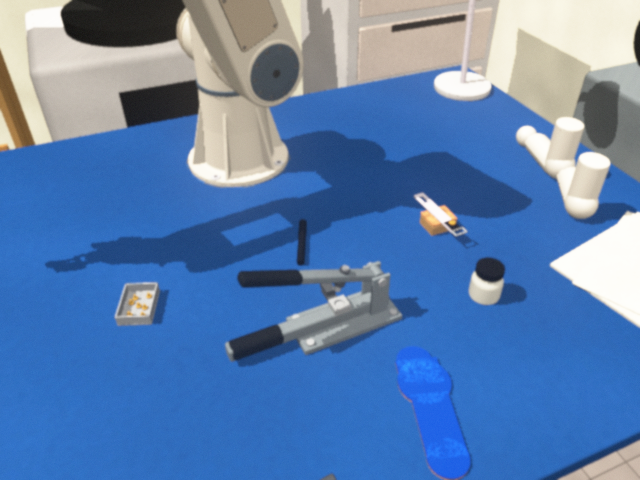

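View pics/top0.png

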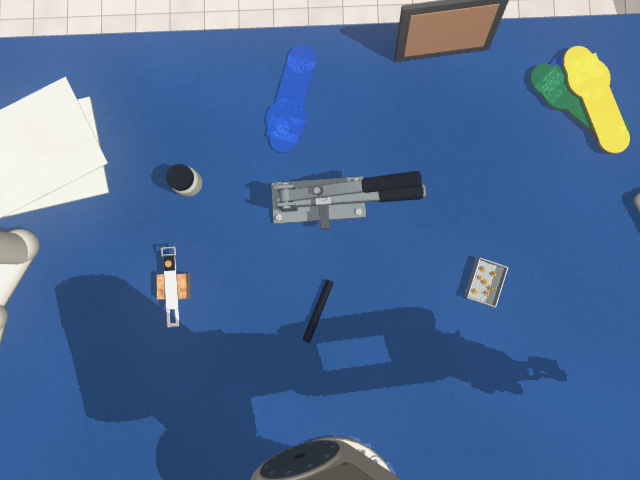

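The scene view shows the press at about (330,300), the bar on its block at (440,215), the jar at (487,282), the tin at (137,303) and the marker at (302,242). In the top view the press lies at (320,200) with its handles toward world -y. The bar is at (170,288), with its loop and rivet end up near (168,262). I'll zoom in on both.

Run:
```python
from h import *
im,d=load('top')
a=cv2.resize(im[235:335,130:215],None,fx=5.5,fy=5.5,interpolation=cv2.INTER_CUBIC)
b=cv2.resize(im[165:240,260:435],None,fx=4.5,fy=4.5,interpolation=cv2.INTER_CUBIC)
cv2.imwrite('pics/a.png',a[...,::-1]);cv2.imwrite('pics/b.png',b[...,::-1])
X=cloud('top',im,d)
hsv=cv2.cvtColor(im,cv2.COLOR_RGB2HSV)
for n,(u0,u1,v0,v1,z0,z1) in dict(bar=(150,195,240,335,31,60),press=(265,435,165,240,6,250),block=(150,195,240,335,20,60)).items():
    m=np.zeros((480,640),bool);m[v0:v1,u0:u1]=1
    m&=(d>0)&(X[...,2]>z0)&(X[...,2]<z1)
    p=X[m];r=cv2.minAreaRect(p[:,:2].astype(np.float32));print(n,len(p),r,np.percentile(p[:,2],[2,50,98]))
np.set_printoptions(linewidth=250,suppress=True)
print(X[240:332:2,164:178:2,2].round(0))
print(X[172:226:3,268:428:5,2].round(0))
```

```text
bar 1014 ((431.1501159667969, 313.32135009765625), (58.52018356323242, 157.8646697998047), 89.5332260131836) [31.22506522 35.17674879 43.60308281]
press 5488 ((601.530029296875, -41.56748962402344), (121.98723602294922, 331.8791809082031), 6.183962821960449) [  9.1792307   39.95674865 180.03192454]
block 1364 ((431.1578063964844, 314.3115234375), (60.50343322753906, 157.86529541015625), 89.54084777832031) [25.54185401 34.00086083 42.82349184]
[[   1.    2.    2.    1.    1.    2.    2.]
 [   5.   -1.   -4.   -2.   -0.   -1.    2.]
 [   1.    1.   -2.   -4.    1.    0.    1.]
 [   0. 1024.    0.   -1.   36.   37.   -1.]
 [  37.   38.   -1.   -1.   -4.   37.   -3.]
 [   3.   -2.    1.   -1.   -3.   37.   -0.]
 [   2. 1024.    3.   -1.   -3.   35.   -3.]
 [  41.   37.   38.   38.   38.   38.   -1.]
 [  36.   40.   37.   37.   35.   33.   -1.]
 [  37.   38.   37.   37.   38.   34.   -1.]
 [  39.   37.   43.   36.   38.   36.    0.]
 [  37.   43.   43.   43.   39.   36.   -0.]
 [  37.   47.   48.   41.   36.   37.    2.]
 [  40.   41.   43.   38.   37.   37.   -2.]
 [  38.   39.   36.   4
[... 4228 characters left out ...]
  14.   10.   12.   13.    9.   18.   13.    2.   -1.   -0.    2.    2.    2.   -4.    1.   -3.    2.   -1.   -2.]
 [   6.    9.   19.   10.   14.   11.   16.   14.    8.   14.   12.   50.   48.   10.   10.   14.    9.   12.   10.    8.   -4.   -2.   -1.    1.   -4.   -2.    1.   -0.    4.    1.   -3.    0.]
 [  -0.   11.   15.   11.   14.   13.   11.   12.   10.   12.   11.   52.   49.   -1.   -1.   -2.    2.    1.    2.   -2.   -4.   -1.   -1.   -2.    0.   -1.   -0.    1.   -1.   -2.   -3.   -2.]
 [  -1.   -4.   10.   -1.    0.    2.    3.   -1.    1.   -2.    2.   52.   51.    1.   -1.    1.    1.   -1.   -0.   -1.    2.   -0.    1.    2.   -1.    1.    5.    1.    1.    0.   -2.   -1.]]
```

View pics/a.png

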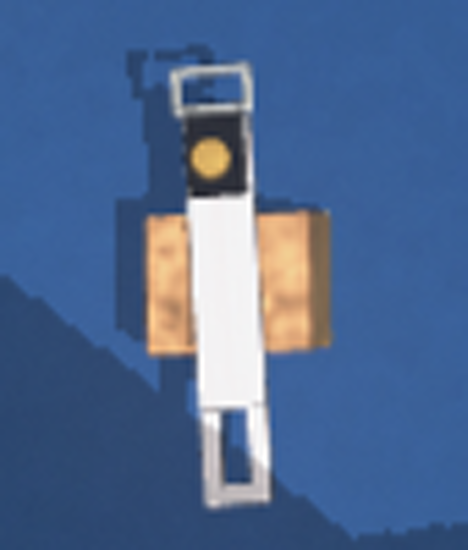

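View pics/b.png

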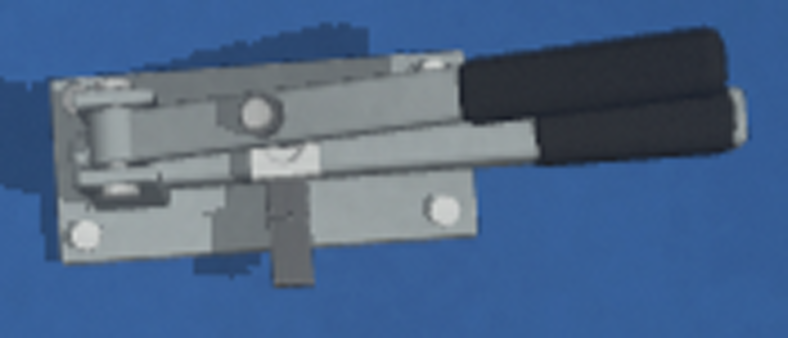

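The bar crop shows the cap centre at about (210,158), which is top pixel (168.2,263.7), with the bar nearly along world x. The press crop shows the white die at (285,160) with part of its recess, and the rest running down to (293,285). Next I'll measure edges and look at the scene camera close up.

Run:
```python
from h import *
im,d=load('scene')
a=cv2.resize(im[260:330,290:390],None,fx=5,fy=5,interpolation=cv2.INTER_CUBIC)
b=cv2.resize(im[180:250,405:475],None,fx=5,fy=5,interpolation=cv2.INTER_CUBIC)[:,:290]
cv2.imwrite('pics/c.png',np.hstack([a,b])[...,::-1])
im,d=load('top')
hsv=cv2.cvtColor(im,cv2.COLOR_RGB2HSV).astype(int)
# cap centroid (brass)
for n in('top','scene'):
    i,_=load(n);h=cv2.cvtColor(i,cv2.COLOR_RGB2HSV).astype(int)
    box=(slice(255,272),slice(160,177)) if n=='top' else (slice(205,235),slice(440,468))
    m=np.zeros((480,640),bool);m[box]=1
    m&=(h[...,0]>12)&(h[...,0]<32)&(h[...,1]>100)&(h[...,2]>110)
    v,u=np.nonzero(m);print(n,'cap',len(u),u.mean(),v.mean(),ray(n,u.mean(),v.mean(),44.))
g=im.max(2).astype(int); 
print('rest rows'); print(g[204:232,312:336])
s=hsv[...,1]
# bar edges per row: white pixels
for v in range(258,330,4): 
    print(v, s[v,160:184].tolist())
```

```text
top cap 40 167.925 263.2 [475.670778   316.34262987  44.        ]
scene cap 121 447.87603305785126 218.56198347107437 [466.19863521 314.65826474  44.        ]
rest rows
[[ 92  87  87  95 160 153 136 143 142 127 127 128 127 119 122 121 106 106
  114 103  99 115 114 113]
 [ 86  83  74  79 105 102  93  98 108 103 104 104 103 104 106 111 135 151
  152 150 150 155 155 155]
 [116 116 113 112 115 116 115  97 104 106 105 105 104 105 108 108 123 163
  161 159 160 162 163 164]
 [122 123 122 120 120 122 120  98 104 105 105 105 104 106 107 108 121 163
  163 161 159 161 162 162]
 [122 121 122 121 121 122 119  95 104 105 105 103 104 105 107 108 129 163
  163 161 159 161 161 160]
 [122 122 121 122 121 122 119  93 104 106 107 104 104 106 106 109 130 163
  162 162 162 162 161 160]
 [122 122 122 123 123 122 118  90 103 105 105 105 106 106 107 107 123 163
  163 163 162 162 162 161]
 [122 123 124 124 124 121 119  87 110 105 106 105 104 106 107 107 123 165
  164 163 163 164 163 162]
 [121 123 125 124 122 122 119 104 111 105 106 103  87 104 108 106 113 164
  165 165 165 164 163 163]
 [122 123 123 122 122 
[... 3093 characters left out ...]
 3, 1, 1, 1, 1, 1, 2, 88, 156, 154, 154, 154, 154]
306 [145, 144, 145, 146, 154, 115, 11, 2, 3, 1, 2, 1, 2, 1, 2, 1, 1, 1, 50, 154, 155, 156, 155, 154]
310 [145, 146, 144, 144, 149, 138, 49, 3, 1, 2, 71, 143, 153, 152, 101, 2, 1, 3, 9, 153, 153, 155, 153, 154]
314 [148, 146, 147, 145, 146, 141, 71, 8, 8, 8, 71, 147, 154, 156, 120, 16, 2, 2, 6, 126, 156, 155, 157, 155]
318 [149, 148, 148, 148, 148, 148, 91, 8, 9, 8, 21, 149, 145, 145, 130, 49, 6, 1, 2, 88, 155, 155, 155, 155]
322 [150, 147, 148, 149, 150, 148, 111, 13, 9, 8, 6, 126, 144, 125, 134, 61, 8, 8, 9, 62, 150, 156, 155, 154]
326 [151, 150, 148, 149, 150, 151, 129, 41, 5, 8, 15, 17, 37, 39, 38, 38, 51, 43, 60, 124, 149, 147, 149, 151]
```

View pics/c.png

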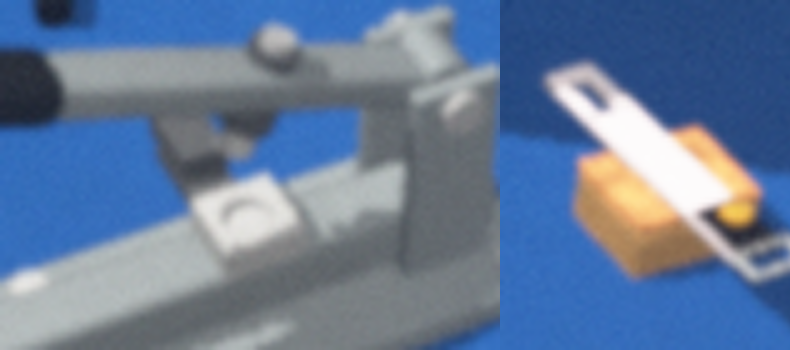

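The left panel shows the die's recess at about (248,215), which is scene pixel (339.3,302.6). The right panel shows the cap at about (738,210), which is scene pixel (452.5,221.5).

Run:
```python
from h import *
np.set_printoptions(suppress=True,precision=2)
# scene: cap (bright yellow)
i,_=load('scene');h=cv2.cvtColor(i,cv2.COLOR_RGB2HSV).astype(int)
m=np.zeros((480,640),bool);m[215:229,446:460]=1
m&=(h[...,0]>18)&(h[...,0]<32)&(h[...,1]>120)&(h[...,2]>110)
v,u=np.nonzero(m);print(len(u),u.mean(),v.mean(),np.ptp(u),np.ptp(v),ray('scene',u.mean(),v.mean(),43.5))
# scene: die white square (face z=50)
m=np.zeros((480,640),np.uint8);m[290:318,325:355]=(i.min(2)[290:318,325:355]>185)
n,l,st,c=cv2.connectedComponentsWithStats(m);k=1+st[1:,4].argmax();print(st[k],c[k])
cs,_=cv2.findContours((l==k).astype(np.uint8),0,2);r=cv2.minAreaRect(max(cs,key=len));hull=cv2.convexHull(max(cs,key=len));M=cv2.moments(hull);uc=np.array([M['m10'],M['m01']])/M['m00'];print('hull c',uc,ray('scene',uc[0],uc[1],50.))
ap=cv2.approxPolyDP(hull,3,True)[:,0];print(ap.tolist(),ray('scene',ap[:,0],ap[:,1],50.)[:,:2].tolist())
# top
i,_=load('top');g=i.max(2).astype(float);s=cv2.cvtColor(i,cv2.COLOR_RGB2HSV)[...,1].astype(float)
print('die top view');print(i.min(2)[190:206,310:338])
def fit(q): 
    vx,vy,x,y=cv2.fitLine(np.float32(q),cv2.DIST_HUBER,0,.01,.01).ravel(); return np.array([x,y]),np.array([vx,vy])*np.sign(vx)
# rest edges vs blue background, rows 221-226 via saturation & base
def cross(row,u0,u1,th,arr):
    a=arr[row,u0:u1+1];k=np.nonzero((a[:-1]-th)*(a[1:]-th)<0)[0]
    return [u0+j+(th-a[j])/(a[j+1]-a[j]) for j in k]
for r in (207,210,213,216): print(r,cross(r,317,321,112,g),cross(r,326,331,135,g))
for r in (222,224,226): print(r,cross(r,316,322,75,s),cross(r,326,332,75,s))
print('restend',[cross(c,224,231,75,s.T) for c in (322,324,326,328)])
L=[];R=[]
for r in range(274,323,2):
    a=cross(r,161,169,75 if r>298 or r<272 else 55,s);b=cross(r,174,182,75 if r>298 else 55,s)
    if a:L.append(ray('top',a[0],float(r),35.)[:2])
    if b:R.append(ray('top',b[-1],float(r),35.)[:2])
for q in(L,R): o,dv=fit(q);print('bar edge',o,np.arctan2(dv[1],dv[0]),'y at 475,380',o[1]+(475-o[0])*dv[1]/dv[0],o[1]+(380-o[0])*dv[1]/dv[0])
print('cap top',ray('top',167.92,263.2,44.), 'rear end',ray('top',173.,326.,35.))
for p in((319.7,210.),(328.5,210.),(320.2,225.),(329.5,225.),(324.8,228.)): print(p,ray('top',p[0],p[1],50.))
# base edge lower: blue->gray in columns 275..365
q=[]
for c in list(range(280,318,4))+list(range(336,364,4)):
    a=cross(c,212,228,75,s.T)
    if a:q.append(ray('top',float(c),a[-1],12.)[:2])
o,dv=fit(q);print('base edge',o,np.arctan2(dv[1],dv[0]),np.arctan2(-dv[0],dv[1]))
```

```text
15 452.0 222.0 4 2 [478.76 316.65  43.5 ]
[329 295  20  15 183] [338.53 302.25]
hull c [338.42 302.17] [598.96   8.02  50.  ]Traceback (most recent call last):
  File "<stdin>", line 12, in <module>
  File "h.py", line 15, in ray
    o=P(n,u,v,0.);q=P(n,u,v,1000.);return o+(q-o)*((z-o[...,2])/(q-o)[...,2])[...,None]
  File "h.py", line 10, in P
    p=np.stack([(u-K[0,2])/K[0,0]*d,(v-K[1,2])/K[1,1]*d,d],-1)
    raise ValueError('all input arrays must have the same shape')
ValueError: all input arrays must have the same shape
```

```bash
sed -i 's/u,v,d=map(np.asarray,(u,v,d))/u,v,d=np.broadcast_arrays(u,v,d)/' h.py
python3 - <<'E'
from h import *
np.set_printoptions(suppress=True,precision=2,linewidth=200)
i,_=load('scene');h=cv2.cvtColor(i,cv2.COLOR_RGB2HSV).astype(int)
print(h[214:230,444:462,0]);print(h[214:230,444:462,1])
m=np.zeros((480,640),np.uint8);m[290:318,325:355]=(i.min(2)[290:318,325:355]>170)
cs,_=cv2.findContours(m,0,2);hull=cv2.convexHull(max(cs,key=len))
M=cv2.moments(hull);print('c',M['m10']/M['m00'],M['m01']/M['m00'])
ap=cv2.approxPolyDP(hull,2,True)[:,0];print(ap.tolist(),ray('scene',ap[:,0],ap[:,1],50.)[:,:2])
i,_=load('top');g=i.max(2).astype(float);s=cv2.cvtColor(i,cv2.COLOR_RGB2HSV)[...,1].astype(float)
print('die top view');print(i.min(2)[190:206,310:338])
def fit(q): 
    vx,vy,x,y=cv2.fitLine(np.float32(q),cv2.DIST_HUBER,0,.01,.01).ravel(); return np.array([x,y]),np.array([vx,vy])*np.sign(vx)
def cross(row,u0,u1,th,arr):
    a=arr[row,u0:u1+1];k=np.nonzero((a[:-1]-th)*(a[1:]-th)<0)[0]
    return [float(u0+j+(th-a[j])/(a[j+1]-a[j])) for j in k]
for r in (207,210,213,216): print(r,cross(r,317,321,112,g),cross(r,326,331,135,g))
for r in (222,224,226): print(r,cross(r,316,322,75,s),cross(r,326,332,75,s))
print('restend',[cross(c,224,231,75,s.T) for c in (322,324,326,328)])
L=[];R=[]
for r in range(274,323,2):
    a=cross(r,161,169,75 if r>298 or r<272 else 55,s);b=cross(r,174,182,75 if r>298 else 55,s)
    if a:L.append(ray('top',a[0],float(r),35.)[:2])
    if b:R.append(ray('top',b[-1],float(r),35.)[:2])
for q in(L,R): o,dv=fit(q);print('bar edge',o,np.arctan2(dv[1],dv[0]),'y at 475,380',o[1]+(475-o[0])*dv[1]/dv[0],o[1]+(380-o[0])*dv[1]/dv[0])
print('cap top',ray('top',167.92,263.2,44.), 'rear end',ray('top',173.,326.,35.))
for p in((319.7,210.),(328.5,210.),(320.2,225.),(329.5,225.),(324.8,228.)): print(p,ray('top',p[0],p[1],50.))
q=[]
for c in list(range(280,318,4))+list(range(336,364,4)):
    a=cross(c,212,228,75,s.T)
    if a:q.append(ray('top',float(c),a[-1],12.)[:2])
o,dv=fit(q);print('base edge',o,np.arctan2(dv[1],dv[0]),np.arctan2(-dv[0],dv[1]))
E
```

```text
[[  0   7  14  19  20  20  20  18  14   7 136 111 108 108 108 108 108 108]
 [  0   0  10  14  19  20  19  19  17  14   4 128 111 108 108 108 108 108]
 [  0   0   0  13  14  19  20  20  19  18  13   1 124 110 107 108 108 108]
 [  0   0   0  10  13  15  20  20  20  19  16  11 172 116 108 108 108 108]
 [  0   0   0   0   8  12  16  18  18  17  15  13   6 124 109 108 108 108]
 [  0   0   0   0   0  11  15  15  16  15  14  13   5 120 109 107 108 108]
 [  0   0 175 176   6  13  17  18  18  18  17  14   1 114 108 108 108 107]
 [176 177 172   0  13  18  20  21  21  20  19  17   3 112 109 108 108 108]
 [173 164 154 177  16  18  21  22  22  21  20  17 175 112 109 108 108 108]
 [175 167 137 156  14  18  19  20  21  20  19  17 150 111 109 108 108 108]
 [  0 173 161 150   0  15  17  17  18  18  17  14 127 111 110 108 108 108]
 [  4 178 169 167 146 160  11  14  15  15  10 159 120 115 110 110 110 109]
 [  9   5 176 173 160 138 127 150 145 140 120 122 114 115 112 110 111 110]
 [ 13   7   4 176 175 163 128 123 125 115 115 120 115 120 120 111 109 112]
 [ 14  13   9   6   2 175 165 129 120 117 123 130 
[... 3421 characters left out ...]
5238095238]
216 [319.57142857142856] [328.3921568627451]
222 [319.9] [328.561797752809]
224 [320.3695652173913] [328.8965517241379]
226 [320.39] [329.01162790697674]
restend [[228.35593220338984], [228.13333333333333], [228.0989010989011], [227.73684210526315]]
bar edge [416.17 325.87] 0.05660043 y at 475,380 329.20615 323.82333
bar edge [406.42 300.19] 0.05982927 y at 475,380 304.29727 298.60672
cap top [475.67 316.35  44.  ] rear end [352.34 309.57  35.  ]
(319.7, 210.0) [570.97  14.25  50.  ]
(328.5, 210.0) [570.42  -3.    50.  ]
(320.2, 225.0) [541.38  14.13  50.  ]
(329.5, 225.0) [540.81  -4.05  50.  ]
(324.8, 228.0) [535.21   5.31  50.  ]
base edge [554.39  28.73] -1.5312343 -3.1020308
```

```bash
cat >> h.py <<'E'
from scipy.spatial.transform import Rotation as Ro
def delta(c,t):
    """c,t: commanded and target (x,y,z,yaw), tool pointing down -> rotvec, shift in m"""
    A=Ro.from_euler('xyz',[np.pi,0,c[3]]);B=Ro.from_euler('xyz',[np.pi,0,t[3]])
    return np.round((A.inv()*B).as_rotvec(),3)+0., np.round(A.inv().apply(np.array(t[:3])-c[:3])/1000,4)
def plan(*w):
    for a,b in zip(w,w[1:]): r,s=delta(a,b); print(b,r.tolist(),s.tolist(),'n',round(np.linalg.norm(s)/.0625,1))
E
python3 -c "
from h import *
plan((158.74,-604.508,231.281,.2568),(480,-240,280,.058),(381,311,120,.058),(381,311,14,.058))"
```

```text
(480, -240, 280, 0.058) [0.0, 0.0, 0.199] [0.4033, -0.271, -0.0487] n 7.8
(381, 311, 120, 0.058) [0.0, 0.0, 0.0] [-0.0669, -0.5558, 0.16] n 9.3
(381, 311, 14, 0.058) [0.0, 0.0, 0.0] [0.0, -0.0, 0.106] n 1.7
```

Request:
{"fn": "move_arm", "kwargs": {
  "motion": [
    [0,0,0.199,0.4033,-0.271,-0.0487,0.0854],
    [0,0,0.199,0.4033,-0.271,-0.0487,0.0854],
    [0,0,0.199,0.4033,-0.271,-0.0487,0.0854],
    [0,0,0.199,0.4033,-0.271,-0.0487,0.0854],
    [0,0,0.199,0.4033,-0.271,-0.0487,0.0854],
    [0,0,0.199,0.4033,-0.271,-0.0487,0.0854],
    [0,0,0.199,0.4033,-0.271,-0.0487,0.0854],
    [0,0,0.199,0.4033,-0.271,-0.0487,0.0854]
  ]
}}

```text
clock: 1.1
eef_pos: [481.2, -237.9, 280.1]
tcp_rot: [-3.142, -0.0, 0.059]
contact_force: [-0.3, -0.3, -0.9]
opening: 0.998
grasp_force: 0.0
```

Request:
{"fn": "move_arm", "kwargs": {
  "motion": [
    [0,0,0,-0.0669,-0.5558,0.14,0.0854],
    [0,0,0,-0.0669,-0.5558,0.14,0.0854],
    [0,0,0,-0.0669,-0.5558,0.14,0.0854],
    [0,0,0,-0.0669,-0.5558,0.14,0.0854],
    [0,0,0,-0.0669,-0.5558,0.14,0.0854],
    [0,0,0,-0.0669,-0.5558,0.14,0.0854],
    [0,0,0,-0.0669,-0.5558,0.14,0.0854],
    [0,0,0,-0.0669,-0.5558,0.14,0.0854]
  ]
}}

```text
clock: 2.1
eef_pos: [393.6, 239.4, 158.3]
tcp_rot: [-3.142, -0.0, 0.058]
contact_force: [0.6, -0.8, 0.4]
opening: 1.001
grasp_force: 0.0
```

```bash
python3 -c "
from rig import sensors
print(sensors.sense())"
```

```text
{'clock': 2.1, 'qpos': array([ 5.43203329e-01,  1.90365746e-01,  2.04496398e+00, -1.45167185e-04,
        9.05897556e-01,  2.05618583e+00]), 'qvel': array([ 1.02282931e+00,  4.09375605e-01, -1.83564712e-01, -1.01506061e-03,
       -2.40233639e-01,  1.01716230e+00]), 'joint_efforts': array([ -6.61129385, -46.89169407, -24.82658744,   0.18051156,
         0.78495635,  -1.64416954]), 'eef_pos': array([393.59522079, 239.3562685 , 158.25508069]), 'tcp_rot': array([-3.14152327e+00, -3.76478621e-04,  5.79033550e-02]), 'contact_force': array([ 0.58320787, -0.81834439,  0.42225199]), 'wrist_torque': array([ 0.00668605, -0.0261567 ,  0.02157969]), 'grasp_force': 0.0, 'opening': 1.0011760440512034}
```

Request:
{"fn": "move_arm", "kwargs": {
  "motion": [
    [0,0,0,0,0,0,0.05],
    [0,0,0,0,0,0,0.05]
  ]
}}

```text
clock: 2.35
eef_pos: [393.9, 237.2, 158.4]
tcp_rot: [3.141, 0.001, 0.059]
contact_force: [-0.4, 0.2, -0.5]
opening: 0.604
grasp_force: 0.0
```

```bash
python3 -c "
from h import *
s=sensors.sense();print(s['eef_pos'],s['tcp_rot'])
plan((*s['eef_pos'],.058),(381,311,100,.058))"
```

```text
[393.9234832  237.24079068 158.43107326] [3.14082578e+00 7.72593171e-04 5.91337697e-02]
(381, 311, 100, 0.058) [0.0, 0.0, 0.0] [-0.0086, -0.0744, 0.0584] n 1.5
```

Request:
{"fn": "move_arm", "kwargs": {
  "motion": [
    [0,0,0,-0.0086,-0.0744,0.0584,0.05],
    [0,0,0,-0.0086,-0.0744,0.0584,0.05],
    [0,0,0,-0.0086,-0.0744,0.0584,0.05],
    [0,0,0,-0.0086,-0.0744,0.1,0.05],
    [0,0,0,-0.0086,-0.0744,0.125,0.05],
    [0,0,0,-0.0086,-0.0744,0.1445,0.05],
    [0,0,0,-0.0086,-0.0744,0.1445,0.05],
    [0,0,0,-0.0086,-0.0744,0.1445,0.05]
  ]
}}

```text
clock: 3.35
eef_pos: [382.4, 310.7, 15.4]
tcp_rot: [-3.141, -0.001, 0.057]
contact_force: [0.4, -0.3, -0.5]
opening: 0.584
grasp_force: 0.0
```

Request:
{"fn": "move_arm", "kwargs": {
  "motion": [
    [0,0,0,0,0,0,0.015],
    [0,0,0,0,0,0,0.015],
    [0,0,0,0,0,0,0.015],
    [0,0,0,0,0,0,0.015],
    [0,0,0,0,0,0,0.015]
  ],
  "grip_force": 60
}}

```text
clock: 3.98
eef_pos: [382.0, 311.5, 14.9]
tcp_rot: [-3.141, -0.001, 0.058]
contact_force: [1.1, -3.3, 7.2]
opening: 0.259
grasp_force: 58.6
```

Run:
```python
from h import *
s=sensors.sense();print(s['eef_pos'],s['tcp_rot'],s['opening'],s['contact_force'],s['wrist_torque'])
p=[]
for n,(a,b,c,d) in dict(top=(235,345,110,230),scene=(160,260,380,500)).items():
    im,_=grab(n);p.append(cv2.resize(im[a:b,c:d],(400,350),interpolation=cv2.INTER_CUBIC))
cv2.imwrite('pics/d.png',np.hstack(p)[...,::-1])
```

```text
[382.01735563 311.50727746  14.90302394] [-3.14109511e+00 -1.29959398e-03  5.81979572e-02] 0.2591425243475475 [ 1.07131114 -3.29396551  7.24945994] [-0.42538649 -0.32867432 -0.06629265]
```

View pics/d.png

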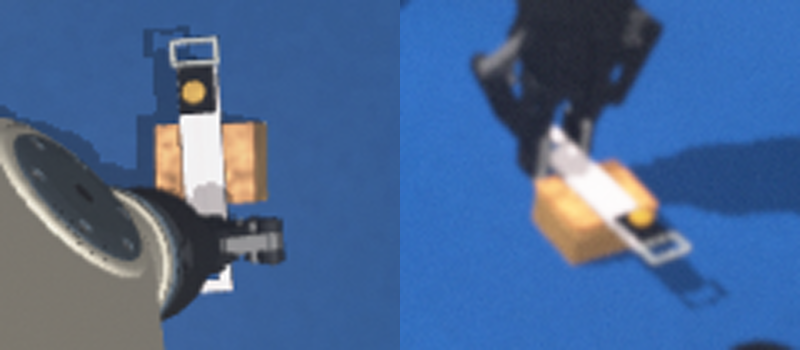

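The bar is gripped near its rear slot with the fingers across its width. In the left panel the cap is at (193,92) and in the right at (640,217). It hasn't moved off the block.

Request:
{"fn": "move_arm", "kwargs": {
  "motion": [
    [0,0,0,0,0,-0.01,0.015],
    [0,0,0,0,0,-0.03,0.015],
    [0,0,0,0,0,-0.06,0.015],
    [0,0,0,0,0,-0.09,0.015],
    [0,0,0,0,0,-0.11,0.015],
    [0,0,0,0,0,-0.11,0.015],
    [0,0,0,0,0,-0.11,0.015]
  ],
  "grip_force": 70
}}

```text
clock: 4.95
eef_pos: [380.9, 310.9, 123.7]
tcp_rot: [3.141, 0.001, 0.058]
contact_force: [-0.1, 0.3, -2.3]
opening: 0.259
grasp_force: 68.6
```

```bash
python3 -c "
from h import *
s=sensors.sense();print(s['eef_pos'],s['tcp_rot'],s['opening'],s['contact_force'])
plan((*s['eef_pos'],s['tcp_rot'][2]),(430,4,90,.04))"
```

```text
[380.92812616 310.94108558 123.66279361] [3.14119168e+00 6.61653191e-04 5.78814538e-02] 0.25907540424898373 [-0.11885274  0.29062256 -2.33299633]
(430, 4, 90, 0.04) [0.0, 0.0, 0.018] [0.0312, 0.3093, 0.0337] n 5.0
```

Request:
{"fn": "move_arm", "kwargs": {
  "motion": [
    [0,0,0.018,0.004,0.04,0.003,0.015],
    [0,0,0.018,0.009,0.09,0.009,0.015],
    [0,0,0.018,0.014,0.14,0.015,0.015],
    [0,0,0.018,0.02,0.2,0.022,0.015],
    [0,0,0.018,0.026,0.26,0.029,0.015],
    [0,0,0.018,0.0312,0.3093,0.0337,0.015],
    [0,0,0.018,0.0312,0.3093,0.0337,0.015],
    [0,0,0.018,0.0312,0.3093,0.0337,0.015]
  ]
}}

```text
clock: 5.95
eef_pos: [429.7, 4.4, 89.8]
tcp_rot: [-3.141, 0.002, 0.039]
contact_force: [-0.2, 0.9, -0.6]
opening: 0.256
grasp_force: 68.8
```

Run:
```python
from h import *
s=sensors.sense();print(s['eef_pos'],s['tcp_rot'],s['opening'],s['contact_force'])
im,_=grab('top');cv2.imwrite('pics/e1.png',im[...,::-1])
h=cv2.cvtColor(im,cv2.COLOR_RGB2HSV).astype(int)
m=(h[...,0]>12)&(h[...,0]<32)&(h[...,1]>100)&(h[...,2]>90);m[:200]=0;m[280:]=0;m[:,:280]=0;m[:,370:]=0
v,u=np.nonzero(m);print(len(u),u.mean(),v.mean(),u.std(),v.std())
z=s['eef_pos'][2]+15.1
print('cap',ray('top',u.mean(),v.mean(),z+14.))
# bar edges
S=h[...,1].astype(float)
for r in range(int(v.mean())+6,int(v.mean())+20,2):
    w=np.nonzero(S[r,290:360]<30)[0]+290; print(r,w.min(),w.max(),end='; ')
a=im[190:290,270:390];b,_=grab('scene')
b=b[240:340,270:390]
cv2.imwrite('pics/e.png',np.hstack([cv2.resize(k,(400,333),interpolation=cv2.INTER_CUBIC) for k in(a,b)])[...,::-1])
```

```text
[429.69558867   4.3901889   89.75055846] [-3.14129131e+00  1.76778015e-03  3.86532086e-02] 0.25630347994317165 [-0.15863109  0.87707987 -0.57683532]
45 323.1333333333333 231.7111111111111 1.8086213288334052 1.9734034021594065
cap [522.24005522   8.15723807 118.85055846]
237 318 328; 239 318 330; 241 318 330; 243 318 330; 245 318 330; 247 318 330; 249 318 358;
```

View pics/e.png

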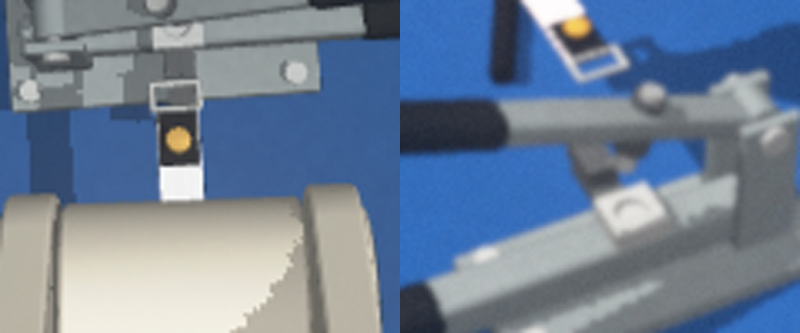

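The left panel shows the bar aligned over the rest with the cap at (179,139). The right panel shows the cap at (576,27) and the die clear. I'll triangulate the cap from both views.

```bash
cat >> h.py <<'E'
def capc(n,box):
    im,_=load(n);h=cv2.cvtColor(im,cv2.COLOR_RGB2HSV).astype(int)
    m=np.zeros((480,640),bool);m[box[0]:box[1],box[2]:box[3]]=1
    m&=(h[...,0]>12)&(h[...,0]<32)&(h[...,1]>100)&(h[...,2]>90)
    v,u=np.nonzero(m);return len(u),u.mean(),v.mean(),np.ptp(u)+1,np.ptp(v)+1
def tri(a,b):
    A=[];B=[]
    for n,(u,v) in(('top',a),('scene',b)):
        o=P(n,u,v,0.);w=P(n,u,v,1.)-o;w/=np.linalg.norm(w);Q=np.eye(3)-np.outer(w,w);A.append(Q);B.append(Q@o)
    x=np.linalg.lstsq(np.vstack(A),np.hstack(B),rcond=None)[0]
    return x, [float(np.linalg.norm(Q@x-b)) for Q,b in zip(A,B)]
E
python3 - <<'E'
from h import *
np.set_printoptions(suppress=True,precision=2)
t=capc('top',(200,280,280,370));s=capc('scene',(240,262,310,335));print(t,s)
print(ray('scene',s[1],s[2],117.6),ray('top',t[1],t[2],118.8)); print(tri(t[1:3],s[1:3]))
E
```

```text
(45, np.float64(323.1333333333333), np.float64(231.7111111111111), np.int64(7), np.int64(8)) (39, np.float64(322.53846153846155), np.float64(248.07692307692307), np.int64(8), np.int64(7))
[528.81   8.05 117.6 ] [522.24   8.16 118.8 ]
(array([523.16,   9.24, 112.61]), [1.0956273209341263, 1.095627320934403])
```

Run:
```python
from h import *
np.set_printoptions(suppress=True,precision=2)
for n,b,cap in(('top',(216,249,319,330),(323.1,231.7)),('scene',(236,256,302,330),(322.5,248.1))):
    im,d=load(n);X=cloud(n,im,d)[b[0]:b[1],b[2]:b[3]].reshape(-1,3);D=d[b[0]:b[1],b[2]:b[3]].ravel()
    X=X[(D>0)&(X[:,2]>92)&(X[:,2]<130)]
    C=X[abs(X[:,0]-523)<5];print(n,'cap-zone z',np.median(C[:,2]))
    for lo in range(440,560,10):
        w=X[(X[:,0]>=lo)&(X[:,0]<lo+10)]
        if len(w)>3:print(lo,len(w),np.median(w[:,2]),w[:,2].std().round(1))
```

```text
top cap-zone z 116.10597955906735
490 44 109.19917422647694 1.8
500 65 108.4568404841873 1.7
510 59 111.53799380619489 3.2
520 61 115.67956457898833 4.0
530 55 109.866710683939 1.6
540 25 110.0779675125948 2.1
scene cap-zone z 109.45333426854324
470 20 105.92948552214926 1.3
480 50 106.58473765964902 1.4
490 49 106.32657814012077 1.4
500 42 106.87129835284048 1.7
510 31 107.86959989525542 2.9
520 75 109.46626569038813 4.3
530 39 108.43162205033536 2.6
```

Run:
```python
from h import *
plan((429.7,4.4,89.8,.0387),(429.7,1.5,45,.04),(480,3.3,45,.04))
```

```text
(429.7, 1.5, 45, 0.04) [0.0, 0.0, -0.001] [-0.0001, 0.0029, 0.0448] n 0.7
(480, 3.3, 45, 0.04) [0.0, 0.0, 0.0] [0.0503, 0.0002, 0.0] n 0.8
```

Request:
{"fn": "move_arm", "kwargs": {
  "motion": [
    [0,0.025,0,0,0.003,0.022,0.015],
    [0,0.025,0,0,0.003,0.0448,0.015],
    [0,0.025,0,0.01,0.003,0.0448,0.015],
    [0,0.025,0,0.03,0.003,0.0448,0.015],
    [0,0.025,0,0.05,0.003,0.0448,0.015],
    [0,0.025,0,0.05,0.003,0.0448,0.015],
    [0,0.025,0,0.05,0.003,0.0448,0.015]
  ]
}}

```text
clock: 6.92
eef_pos: [480.0, 3.7, 45.9]
tcp_rot: [-3.142, -0.024, 0.041]
contact_force: [0.1, 0.1, -1.3]
opening: 0.258
grasp_force: 68.8
```

Run:
```python
from h import *
np.set_printoptions(suppress=True,precision=2)
s=sensors.sense();print(s['eef_pos'],s['tcp_rot'],s['contact_force'])
a,d=grab('top');b,e=grab('scene')
t=capc('top',(195,230,300,350));q=capc('scene',(280,320,290,365));print(t,q)
z=s['eef_pos'][2]+15.1
print(ray('top',t[1],t[2],z+14),ray('scene',q[1],q[2],z+13),tri(t[1:3],q[1:3]))
for n,b_,dd in(('top',a,d),('scene',b,e)):
    X=cloud(n,b_,dd)
    uv=(t if n=='top' else q)[1:3]; u,v=map(int,np.round(uv)); print(n,'cap z depth',np.median(X[v-2:v+3,u-2:u+3,2]))
X=cloud('top',a,d)
for v in range(200,250,4):print(v,np.median(X[v:v+4,321:328].reshape(-1,3),0))
cv2.imwrite('pics/f.png',np.hstack([cv2.resize(k,(400,400),interpolation=cv2.INTER_CUBIC) for k in(a[180:260,280:360],b[270:350,290:370])])[...,::-1])
```

```text
[479.96   3.71  45.94] [-3.14 -0.02  0.04] [ 0.08  0.06 -1.27]
(42, np.float64(322.95238095238096), np.float64(207.61904761904762), np.int64(7), np.int64(8)) (19, np.float64(331.57894736842104), np.float64(284.3157894736842), np.int64(6), np.int64(4))
[572.15   7.53  75.04] [576.5    4.73  74.04] (array([572.65,   7.06,  69.71]), [0.5545491486852223, 0.5545491486849093])
top cap z depth 75.06194281919659
scene cap z depth 74.07456614324258
200 [583.99   5.16  68.56]
204 [576.33   5.41  74.97]
208 [568.61   5.64  73.69]
212 [561.65   5.92  68.19]
216 [553.9    5.68  67.29]
220 [510.34   4.05 410.38]
224 [504.24   4.13 417.81]
228 [499.29   4.25 423.18]
232 [494.17   4.37 426.67]
236 [489.24   4.49 428.83]
240 [484.39   4.62 430.04]
244 [479.56   4.76 431.15]
248 [474.74   4.89 431.72]
```

View pics/f.png

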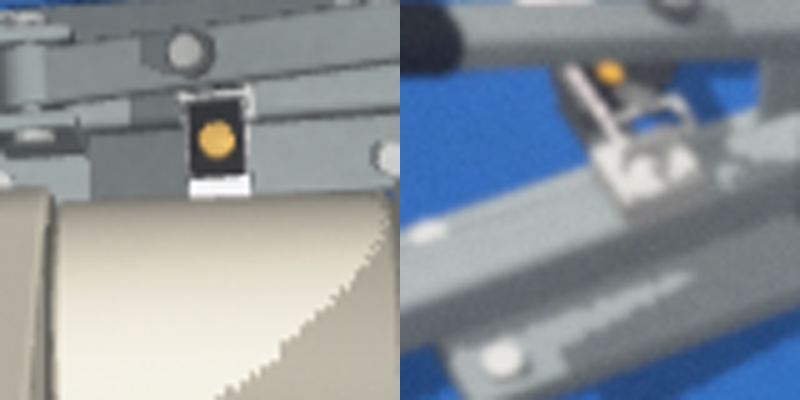

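The left panel shows the cap fully visible at (217,139), just short of the lever, with the bar straight over the rest. The right panel shows the loop end over the die at (655,160). In the top frame the cap is at (572.2,7.5) and the die at (598.2,7.7), so the bar goes forward 26 mm.

Request:
{"fn": "move_arm", "kwargs": {
  "motion": [
    [0,0,0,0,0,0.0035,0.015],
    [0,0,0,0.007,0.0003,0.0035,0.015],
    [0,0,0,0.016,0.0006,0.0037,0.015],
    [0,0,0,0.026,0.0009,0.004,0.015],
    [0,0,0,0.026,0.0009,0.004,0.015],
    [0,0,0,0.026,0.0009,0.004,0.015]
  ]
}}

```text
clock: 7.78
eef_pos: [506.4, 3.4, 42.2]
tcp_rot: [-3.142, -0.024, 0.04]
contact_force: [0.1, -0.4, -1.6]
opening: 0.26
grasp_force: 68.8
```

Request:
{"fn": "move_arm", "kwargs": {
  "motion": [
    [0,0,0,0,0,0.002,0.015],
    [0,0,0,0,0,0.004,0.015],
    [0,0,0,0,0,0.005,0.015],
    [0,0,0,0,0,0.005,0.015]
  ]
}}

```text
clock: 8.28
eef_pos: [506.6, 3.4, 37.2]
tcp_rot: [-3.142, -0.025, 0.04]
contact_force: [-0.7, 0.1, -0.9]
opening: 0.265
grasp_force: 68.8
```

Request:
{"fn": "move_arm", "kwargs": {
  "motion": [
    [0,0,0,0,0,0.001,0.015],
    [0,0,0,0,0,0.002,0.015],
    [0,0,0,0,0,0.0025,0.015],
    [0,0,0,0,0,0.0025,0.015]
  ]
}}

```text
clock: 8.78
eef_pos: [506.8, 3.4, 34.8]
tcp_rot: [-3.142, -0.025, 0.04]
contact_force: [-1.2, 0.1, 0.7]
opening: 0.256
grasp_force: 69.0
```

Run:
```python
from h import *
np.set_printoptions(suppress=True,precision=2)
s=sensors.sense();print(s['eef_pos'],s['contact_force'],s['wrist_torque'])
a,d=grab('top');b,e=grab('scene')
cv2.imwrite('pics/g.png',np.hstack([cv2.resize(k,(400,400),interpolation=cv2.INTER_CUBIC) for k in(a[180:240,290:350],b[270:330,310:370])])[...,::-1])
```

```text
[506.8    3.39  34.84] [-1.15  0.05  0.7 ] [-0.03  0.05  0.04]
```

View pics/g.png

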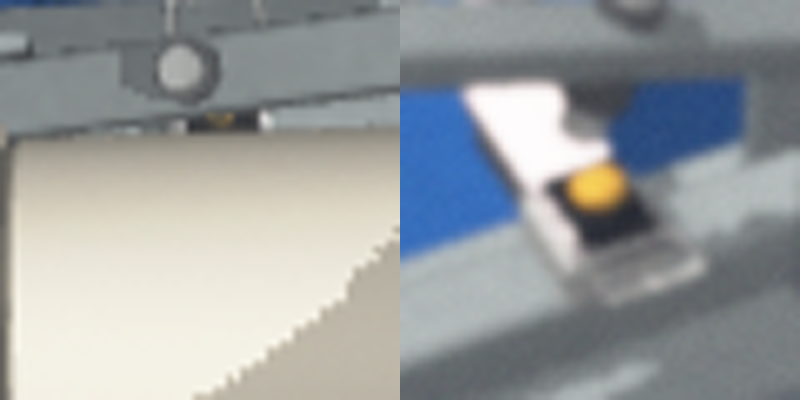

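The right panel shows the rivet on the die with the cap at (598,187) and the bar's loop end beyond it. I'll check numerically that the head is in the recess.

Run:
```python
from h import *
np.set_printoptions(suppress=True,precision=2)
q=capc('scene',(285,310,325,350));print(q)
c=camera_params('scene');W=np.linalg.inv(c['world_from_camera'])
def pr(p):
    x=c['camera_matrix']@(W[:3]@np.append(p,1));return x[:2]/x[2]
for dx in(0,):
  for z in(63,66.5): print(z,pr([599.06,8.1,z]))
for z in(63,66.5):print(z,ray('scene',q[1],q[2],float(z)))
im,d=load('scene');X=cloud('scene',im,d)
h=cv2.cvtColor(im,cv2.COLOR_RGB2HSV)
# white bar in scene crop
m=np.zeros((480,640),bool);m[281:300,318:342]=1;m&=(im.min(2)>200)
Y=X[m];
for lo in range(535,600,8):
    w=Y[(Y[:,0]>=lo)&(Y[:,0]<lo+8)]
    if len(w)>2:print(lo,len(w),w[:,2].mean(),w[:,2].std()/len(w)**.5)
u,v=int(round(q[1])),int(round(q[2]));print('cap depth z',X[v-2:v+2,u-2:u+3].reshape(-1,3).mean(0))
# reference surface: lower handle/ die visible? press base plate & handle bar depth
print('plate bolt/handle z',np.median(X[312:318,300:320].reshape(-1,3),0))
```

```text
(51, np.float64(339.0980392156863), np.float64(298.0), np.int64(9), np.int64(7))
63 [338.61 296.91]
66.5 [338.64 295.47]
63 [601.75   7.82  63.  ]
66.5 [604.82   6.37  66.5 ]
543 8 52.921639517395704 0.37943372837133327
551 40 52.911354051287994 0.2439979971844213
559 33 53.578222375081225 0.2374841816490388
567 30 53.23424238431327 0.24596889583689516
575 40 53.37889585609912 0.20836871413747188
583 14 54.07475638153054 0.26540770111464435
599 5 84.62925455254496 0.5039500045152591
cap depth z [600.53   8.18  62.92]
plate bolt/handle z [593.8  -41.56  35.2 ]
```

Request:
{"fn": "move_arm", "kwargs": {
  "motion": [
    [0,0,0,0,0,0.0005,0.03],
    [0,0,0,0,0,0.0005,0.045],
    [0,0,0,0,0,0.0005,0.045],
    [0,0,0,0,0,0.0005,0.045],
    [0,0,0,0,0,0.0005,0.045]
  ]
}}

```text
clock: 9.5
eef_pos: [506.8, 3.4, 34.4]
tcp_rot: [3.142, -0.025, 0.04]
contact_force: [-0.4, -0.1, -0.3]
opening: 0.526
grasp_force: 0.0
```

Run:
```python
from h import *
np.set_printoptions(suppress=True,precision=2)
s=sensors.sense();print(s['eef_pos'],s['contact_force'],s['opening'])
im,d=grab('scene');X=cloud('scene',im,d)
q=capc('scene',(285,310,325,350));print(q,ray('scene',q[1],q[2],63.))
m=np.zeros((480,640),bool);m[281:300,318:342]=1;m&=(im.min(2)>200)
Y=X[m];
for lo in range(535,600,8):
    w=Y[(Y[:,0]>=lo)&(Y[:,0]<lo+8)]
    if len(w)>2:print(lo,len(w),w[:,2].mean(),w[:,2].std()/len(w)**.5)
u,v=int(round(q[1])),int(round(q[2]));print('cap depth z',X[v-2:v+2,u-2:u+3].reshape(-1,3).mean(0))
```

```text
[506.85   3.4   34.35] [-0.39 -0.1  -0.27] 0.5256884106848928
(51, np.float64(339.11764705882354), np.float64(298.4117647058824), np.int64(9), np.int64(7)) [602.65   7.45  63.  ]
543 8 52.182475595654765 0.4505875861729492
551 38 52.72645984938098 0.19890438428079163
559 41 52.94915678012781 0.22512625865441582
567 33 51.779851964794915 0.5441106568909482
575 40 52.88491054647308 0.18811616162976896
583 14 53.49994037179555 0.2938183454519075
599 3 85.1027018907281 0.34787650528462555
cap depth z [599.33   8.74  61.57]
```

The bar lies level and seated, and it settled about 0.5 mm on release. I'll withdraw upward and measure the lever grip.

Request:
{"fn": "move_arm", "kwargs": {
  "motion": [
    [0,0,0,0,0,-0.01,0.055],
    [0,0,0,0,0,-0.03,0.055],
    [0,-0.025,0,0,0,-0.07,0.055],
    [0,-0.025,0,0,0,-0.12,0.055],
    [0,-0.025,0,0,0,-0.17,0.055],
    [0,-0.025,0,0,0,-0.2,0.03],
    [0,-0.025,0,0,0,-0.2,0.0],
    [0,-0.025,0,0,0,-0.2,0.0]
  ]
}}

```text
clock: 10.55
eef_pos: [501.3, 3.2, 233.9]
tcp_rot: [-3.142, 0.001, 0.04]
contact_force: [0.4, 0.1, -0.2]
opening: 0.008
grasp_force: 0.0
```

Run:
```python
from h import *
np.set_printoptions(suppress=True,precision=2)
s=sensors.sense();print(s['eef_pos'],s['tcp_rot'],s['contact_force'],s['opening'])
im,d=grab('top');X=cloud('top',im,d)
B=np.zeros((480,640),bool);B[160:215,355:440]=1
m=B&(d>0)&(X[...,2]>125)&(X[...,2]<200);Y=X[m]
for lo in range(-200,-60,20):
    w=Y[(Y[:,1]>=lo)&(Y[:,1]<lo+20)]
    if len(w)>5:
        print(lo,len(w),'x',np.percentile(w[:,0],[3,97]),'mid',np.percentile(w[:,0],[3,97]).mean(),'z',np.median(w[:,2]))
im,d=grab('scene');q=capc('scene',(285,310,325,350));print(q)
X=cloud('scene',im,d);m=np.zeros((480,640),bool);m[281:300,318:342]=1;m&=(im.min(2)>200);Y=X[m]
for lo in range(535,600,8):
    w=Y[(Y[:,0]>=lo)&(Y[:,0]<lo+8)]
    if len(w)>2:print(lo,len(w),w[:,2].mean())
# press-frame prediction
yaw=.04;die=np.array([598.4,7.8])
for a in(.35,.33): 
    yp=70-225*np.cos(a)+9*np.sin(a);print(a,die+yp*np.array([-np.sin(yaw),np.cos(yaw)]),89+225*np.sin(a)+9*np.cos(a))
```

```text
[501.27   3.19 233.9 ] [-3.14  0.    0.04] [ 0.42  0.06 -0.15] 0.008152443953800168
-180 8 x [594.8  612.39] mid 603.5935373531559 z 176.69222559203536
-160 185 x [591.7  615.85] mid 603.7724412950311 z 180.39667955896573
-140 146 x [591.26 615.6 ] mid 603.4313063056845 z 174.5629187869675
(49, np.float64(339.265306122449), np.float64(298.3265306122449), np.int64(9), np.int64(7))
543 10 51.82945763483049
551 42 52.716738415763
559 36 52.4359166623817
567 31 52.29283356926801
575 43 52.59910772090971
583 13 54.11777551753224
599 4 85.15352564953238
0.35 [ 603.93 -130.36] 174.60636109310295
0.33 [ 604.   -132.03] 170.4240624806009
```

Run:
```python
from h import *
plan((501.3,3.2,233.9,.04),(604,-131,190,.04))
# arc table relative to open (tool axes with yaw .04: press x = tool x, press -y = tool y, down = tool z)
a0=.345
f=lambda a:(-(70-225*np.cos(a)+9*np.sin(a)),89+225*np.sin(a)+9*np.cos(a))
y0,z0=f(a0)
for dz in range(0,100,4):
    from scipy.optimize import brentq
    a=brentq(lambda a:z0-f(a)[1]-dz,-.3,.36);print(dz,round(a,3),'tool y %.1f'%(f(a)[0]-y0),end=' | ')
```

```text
(604, -131, 190, 0.04) [0.0, 0.0, 0.0] [0.0973, 0.1382, 0.0439] n 2.8
0 0.345 tool y -0.0 | 4 0.326 tool y 1.6 | 8 0.307 tool y 3.1 | 12 0.288 tool y 4.5 | 16 0.269 tool y 5.8 | 20 0.251 tool y 7.0 | 24 0.232 tool y 8.2 | 28 0.214 tool y 9.3 | 32 0.196 tool y 10.3 | 36 0.177 tool y 11.2 | 40 0.159 tool y 12.0 | 44 0.141 tool y 12.8 | 48 0.123 tool y 13.5 | 52 0.105 tool y 14.1 | 56 0.087 tool y 14.7 | 60 0.069 tool y 15.1 | 64 0.051 tool y 15.5 | 68 0.034 tool y 15.9 | 72 0.016 tool y 16.1 | 76 -0.002 tool y 16.3 | 80 -0.02 tool y 16.4 | 84 -0.037 tool y 16.5 | 88 -0.055 tool y 16.5 | 92 -0.073 tool y 16.4 | 96 -0.091 tool y 16.2 |
```

Request:
{"fn": "move_arm", "kwargs": {
  "motion": [
    [0,0,0,0.03,0.045,0,0],
    [0,0,0,0.06,0.09,0.01,0],
    [0,0,0,0.0973,0.1382,0.03,0],
    [0,0,0,0.0973,0.1382,0.04,0],
    [0,0,0,0.0973,0.1382,0.0439,0],
    [0,0,0,0.0973,0.1382,0.0439,0],
    [0,0,0,0.0973,0.1382,0.0439,0]
  ]
}}

```text
clock: 11.52
eef_pos: [604.4, -130.2, 191.1]
tcp_rot: [3.142, -0.001, 0.041]
contact_force: [-0.0, 1.3, 0.5]
opening: 0.003
grasp_force: 0.0
```

Request:
{"fn": "move_arm", "kwargs": {
  "motion": [
    [0,0,0,0,0,0.003,0],
    [0,0,0,0,0,0.006,0],
    [0,0,0,0,0,0.009,0],
    [0,0,0,0,0,0.011,0],
    [0,0,0,0,0,0.013,0],
    [0,0,0,0,0,0.015,0],
    [0,0,0,0,0,0.015,0]
  ]
}}

```text
clock: 12.4
eef_pos: [604.6, -131.0, 175.3]
tcp_rot: [-3.142, -0.0, 0.04]
contact_force: [0.6, 0.3, 0.7]
opening: -0.004
grasp_force: 0.5
```

Request:
{"fn": "move_arm", "kwargs": {
  "motion": [
    [0,0,0,0,0.0015,0.005,0],
    [0,0,0,0,0.0035,0.01,0],
    [0,0,0,0,0.005,0.015,0],
    [0,0,0,0,0.0065,0.02,0],
    [0,0,0,0,0.008,0.025,0],
    [0,0,0,0,0.0095,0.03,0],
    [0,0,0,0,0.0107,0.035,0],
    [0,0,0,0,0.0118,0.04,0]
  ]
}}

```text
clock: 13.4
eef_pos: [605.1, -142.8, 135.1]
tcp_rot: [-3.142, -0.0, 0.04]
contact_force: [0.3, 0.7, 1.4]
opening: 0.004
grasp_force: 1.0
```

Request:
{"fn": "move_arm", "kwargs": {
  "motion": [
    [0,0,0,0,0.0002,0.001,0],
    [0,0,0,0,0.0004,0.002,0],
    [0,0,0,0,0.0006,0.003,0],
    [0,0,0,0,0.0008,0.004,0],
    [0,0,0,0,0.001,0.005,0],
    [0,0,0,0,0.0012,0.006,0],
    [0,0,0,0,0.0014,0.007,0],
    [0,0,0,0,0.0016,0.008,0]
  ]
}}

```text
clock: 14.4
eef_pos: [605.0, -144.4, 127.3]
tcp_rot: [-3.141, 0.0, 0.04]
contact_force: [-0.2, 1.2, 1.7]
opening: -0.0
grasp_force: 1.0
```

```bash
python3 -c "
from rig import sensors
s=sensors.sense();print(s['eef_pos'],s['contact_force'],s['joint_efforts'])"
```

```text
[ 605.00190218 -144.36142448  127.27345612] [-0.1979494   1.20460817  1.72748629] [-6.74689561e-01 -6.24476266e+01 -2.96029472e+01 -3.11750192e-01
 -3.33301909e-01 -2.01300259e-04]
```

Request:
{"fn": "move_arm", "kwargs": {
  "motion": [
    [0,0,0,0,0.0002,0.001,0],
    [0,0,0,0,0.0003,0.002,0],
    [0,0,0,0,0.0005,0.003,0],
    [0,0,0,0,0.0006,0.004,0],
    [0,0,0,0,0.0008,0.005,0],
    [0,0,0,0,0.0009,0.006,0]
  ]
}}

```text
clock: 15.15
eef_pos: [605.1, -145.3, 121.3]
tcp_rot: [3.142, 0.0, 0.04]
contact_force: [-1.3, 0.8, 1.5]
opening: -0.006
grasp_force: 1.0
```

Request:
{"fn": "move_arm", "kwargs": {
  "motion": [
    [0,0,0,0,0.0001,0.001,0],
    [0,0,0,0,0.0003,0.002,0],
    [0,0,0,0,0.0004,0.003,0],
    [0,0,0,0,0.0005,0.004,0],
    [0,0,0,0,0.0006,0.005,0],
    [0,0,0,0,0.0007,0.006,0]
  ]
}}

```text
clock: 15.9
eef_pos: [605.1, -146.1, 115.3]
tcp_rot: [3.142, 0.0, 0.04]
contact_force: [-1.4, 0.4, 4.5]
opening: 0.0
grasp_force: 1.7
```

Request:
{"fn": "move_arm", "kwargs": {
  "motion": [
    [0,0,0,0,0.0001,0.0007,0],
    [0,0,0,0,0.0001,0.0014,0],
    [0,0,0,0,0.0002,0.002,0]
  ]
}}

```text
clock: 16.27
eef_pos: [605.1, -146.3, 113.7]
tcp_rot: [3.141, -0.0, 0.04]
contact_force: [-3.3, 0.6, 7.1]
opening: -0.002
grasp_force: 3.8
```

Request:
{"fn": "move_arm", "kwargs": {
  "motion": [
    [0,0,0,0,0.0001,0.0007,0],
    [0,0,0,0,0.0001,0.0014,0],
    [0,0,0,0,0.0002,0.002,0]
  ]
}}

```text
clock: 16.65
eef_pos: [605.2, -146.4, 112.2]
tcp_rot: [3.141, -0.0, 0.04]
contact_force: [-4.1, 2.0, 9.6]
opening: -0.002
grasp_force: 4.9
```

Request:
{"fn": "move_arm", "kwargs": {
  "motion": [
    [0,0,0,-0.0002,0,0.0007,0],
    [0,0,0,-0.0003,0.0001,0.0014,0],
    [0,0,0,-0.0003,0.0001,0.002,0]
  ]
}}

```text
clock: 17.02
eef_pos: [605.2, -146.6, 110.4]
tcp_rot: [3.141, -0.001, 0.04]
contact_force: [-4.1, 1.0, 11.3]
opening: -0.003
grasp_force: 6.0
```

Request:
{"fn": "move_arm", "kwargs": {
  "motion": [
    [0,0,0,-0.0002,0,0.0007,0],
    [0,0,0,-0.0003,0.0001,0.0014,0],
    [0,0,0,-0.0003,0.0001,0.002,0]
  ]
}}

```text
clock: 17.4
eef_pos: [605.1, -146.8, 108.5]
tcp_rot: [3.141, -0.001, 0.04]
contact_force: [-3.3, 1.3, 11.2]
opening: -0.003
grasp_force: 6.0
```

Request:
{"fn": "move_arm", "kwargs": {
  "motion": [
    [0,0,0,-0.0001,0,0.0005,0],
    [0,0,0,-0.0001,0,0.001,0],
    [0,0,0,-0.0001,0,0.0015,0]
  ]
}}

```text
clock: 17.77
eef_pos: [605.1, -146.9, 106.6]
tcp_rot: [3.141, -0.002, 0.04]
contact_force: [-2.0, 0.9, 6.4]
opening: -0.004
grasp_force: 3.1
```

Request:
{"fn": "move_arm", "kwargs": {
  "motion": [
    [0,0,0,0,0,0.0005,0],
    [0,0,0,0,0,0.001,0],
    [0,0,0,0,0,0.0013,0]
  ]
}}

```text
clock: 18.15
eef_pos: [605.0, -146.9, 104.7]
tcp_rot: [3.141, -0.001, 0.04]
contact_force: [0.8, -0.2, 2.3]
opening: -0.004
grasp_force: 1.2
```

Request:
{"fn": "move_arm", "kwargs": {
  "motion": [
    [0,0,0,0,0,0.0004,0],
    [0,0,0,0,0,0.0008,0],
    [0,0,0,0,0,0.001,0],
    [0,0,0,0,0,0.001,0]
  ]
}}

```text
clock: 18.65
eef_pos: [604.5, -146.6, 103.6]
tcp_rot: [3.142, -0.0, 0.04]
contact_force: [1.8, -0.9, 2.5]
opening: -0.002
grasp_force: 1.2
```

Run:
```python
from h import *
im,d=grab('scene');print(capc('scene',(285,310,325,350)),sensors.sense()['contact_force'])
```

```text
(19, np.float64(339.6842105263158), np.float64(301.6842105263158), np.int64(8), np.int64(4)) [ 1.02485217 -0.61648597  2.32071209]
```

Request:
{"fn": "move_arm", "kwargs": {
  "motion": [
    [0,0,0,0,-0.0002,-0.002,0],
    [0,0,0,0,-0.0008,-0.006,0],
    [0,0,0,0,-0.0015,-0.011,0],
    [0,0,0,0,-0.0023,-0.016,0],
    [0,0,0,0,-0.0034,-0.022,0],
    [0,0,0,0,-0.0046,-0.028,0],
    [0,0,0,0,-0.006,-0.034,0],
    [0,0,0,0,-0.0075,-0.04,0]
  ]
}}

```text
clock: 19.7
eef_pos: [604.1, -139.0, 144.0]
tcp_rot: [-3.142, 0.0, 0.04]
contact_force: [-0.9, -1.3, 0.6]
opening: -0.001
grasp_force: 0.7
```

Request:
{"fn": "move_arm", "kwargs": {
  "motion": [
    [0,0,0,0,-0.0015,-0.005,0],
    [0,0,0,0,-0.003,-0.01,0],
    [0,0,0,0,-0.005,-0.016,0],
    [0,0,0,0,-0.007,-0.022,0],
    [0,0,0,0,-0.009,-0.028,0],
    [0,0,0,0,-0.01,-0.036,0],
    [0,0,0,0,-0.01,-0.05,0],
    [0,0,0,0,-0.01,-0.065,0]
  ]
}}

```text
clock: 20.7
eef_pos: [603.8, -129.2, 209.6]
tcp_rot: [3.142, -0.0, 0.04]
contact_force: [-0.0, -0.3, -0.8]
opening: -0.0
grasp_force: 0.0
```

Run:
```python
from h import *
im,d=grab('scene');print(capc('scene',(285,310,325,350)),sensors.sense()['contact_force'],sensors.sense()['eef_pos'])
X=cloud('scene',im,d);print('cap z',X[298:302,337:342,2].mean())
t,e=grab('top')
cv2.imwrite('pics/k.png',np.hstack([cv2.resize(im[260:330,300:370],(400,400),interpolation=cv2.INTER_CUBIC),cv2.resize(t[150:350,250:450],(400,400),interpolation=cv2.INTER_CUBIC)])[...,::-1])
```

```text
(57, np.float64(339.0175438596491), np.float64(299.7543859649123), np.int64(9), np.int64(8)) [ 0.6460699  -0.49448938  2.33632673] [ 604.93664    -129.45407654  211.91219691]
cap z 58.78693956775044
```

View pics/k.png

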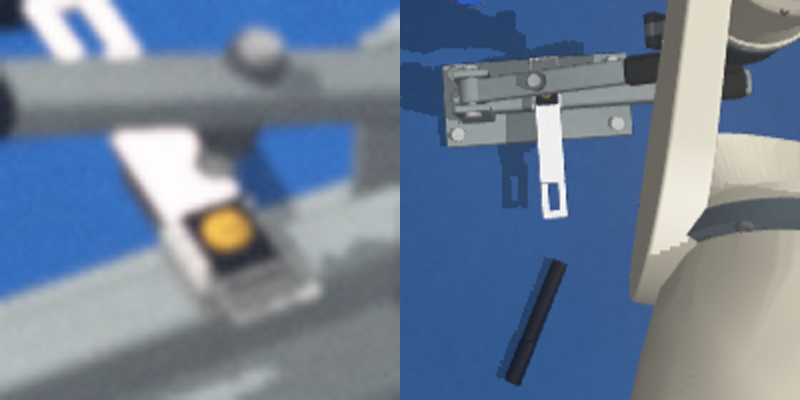

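The left panel shows the cap lying on the tongue at (227,230), about 3.5–4 mm lower than before and staying down. The right panel shows the handle open, the bar lying in the die, and the marker in its original place. Nothing touches the robot, so I'm handing the job in.

```bash
python3 -c "
from rig import order
print(order.sign_off())"
```

```text
the job is handed in; nothing more can be done
None
```

The job is handed in: the rivet is closed with the press, with a peak reading of about 11 N at the handle. The bar was left lying in the die, the handle is open again, and I touched nothing else on the bench.

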